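# Square the slide box into the corner stop

### The job

Push the closed slide box along the worktop into the metal corner stop, so that its long back side lies flush against the stop's long bar and its end against the short bar. Only push it, gently, with the fingertips or the outside of the fingers: do not straddle, grip, tip or lift it. Leave the bottle, the vial and the cup where they stand, and finish clear of everything.

Things in the scene. Friction and masses are not known exactly. Their poses are not given: they have to be found in the camera images.
- slide_box: Loose closed flat slide box, rectangular, 72 mm (own x) by 102 mm (own y), 32 mm high, about 0.2 kg; 1 to 2 N slide it. Origin: centre of its underside (long back side 37 mm along +x, front 35 mm along -x, ends 51 mm along +y and -y). The lid stays shut. Starts on the stop's open side (stop -x, +y, beyond the long bar's reach or nearly), turned up to 0.4 rad from the robot's axes.
- corner_stop: Fixed L of bare aluminium bars 30 mm high, 10 mm thick, plus a 3 mm high screw flange 21 mm wide outside. Origin: inner corner, on the worktop. Long bar: inner face x = 0, from the corner 140 mm along +y. Short bar: inner face y = 0, from the corner 94 mm along -x. No plate inside. The box is home with its axes along the stop's and its origin at x = -37, y = +51 mm in this frame.
- dropper_bottle: Loose round bottle with a pointed screw cap, 33 mm across, 88 mm high; origin at the centre of its underside. Not to be moved.
- strip_vial: Loose vial with a flip cap, 33 by 28 mm, 60 mm high; origin at the underside, on the axis of the body. Not to be moved.
- cup: Loose round specimen cup with a screw lid, 68 mm across, 72 mm high; origin at the centre of its underside. Not to be moved.

How it is judged:
By the outcome, as a careful person would: the job done as asked, in the order asked, and still so for the second after the job is handed in, with the robot touching nothing.
It also fails if it takes over 67 s, if anything falls off the work surface, if the arm or the gripper's body presses on something with over 40 N, if the wrist force passes 120 N, or if a joint passes its speed limit or range.

### The arm

A 6-joint arm with a two-finger parallel gripper is mounted at the origin on a cart in front of the work surface, level with it; the furniture and walls round the work are solid. World frame = base frame: x ahead of the robot, y to its left, z up, the work surface at z = 0. Lengths are in m, angles in rad, forces in N, time in s.
With the tool pointing down it reaches from about 0.325 to 0.85 m from the base axis. Payload 15.5 kg.
Tool frame: the origin (TCP) lies at the very end of the fingers, on their centre line; the grasp point (between the pads) lies 19 mm behind it; z points along the fingers, y is the direction in which the jaws open and shut (so a half turn about z gives the same grasp; the last joint's range is limited). The gripper opens to 91 mm and grips with 3 to 60 N. Pads are 32 mm wide; open, the fingers measure 118 mm over their backs; the gripper's body (76 mm by 178 mm) begins 60 mm behind the grasp point.
Start: joints at [-1.274, 0.494, 1.345, -0, 1.302, -0.096], TCP at [0.239, -0.578, 0.214] pointing down, gripper open.
Joint ranges: [-2.91, 2.91], [-0.82, 2.16], [0.22, 2.67], [-1.22, 4.37], [0.12, 2.79], [-3.08, 3.08]. Speed limits (rad/s): [1.89, 1.89, 2.57, 3.01, 3.01, 3.01].

### API

Orientations are given as a 3x3 rotation matrix whose columns are the frame's x, y, z axes.
In Python, from cell import manip gives the robot as it stands.
- The arm moves only by the tool play_rows, never from a script. Its argument "targets" is a list of rows, each an object with "gripper": the opening in per cent of the stroke, from 0 (shut) to 100 (fully open); "delta_pos": the shift along the tool's x, y, z in m, a list of three; "delta_rot": the turn, a rotation vector about the tool's x, y, z in rad, a list of three. In form: [{"gripper": gripper, "delta_pos": [dx, dy, dz], "delta_rot": [ax, ay, az]}, ...]. A call has 1 to 5 rows; each row is the pose to reach, as a shift and turn from the pose measured when the call began, along the tool's axes at that moment; what a row does not reach only later rows make up. A row lasts 1/8 s, in which the tool goes at most 62.5 mm and 10.7 degrees, less where a joint would pass 70% of its speed; a pose out of reach is approached as far as the arm can. A call with a gripper value outside its range is refused whole. The fingers move at their own pace and stop on an object; "squeeze" is the grip in N (left out, the last holds). Time passes only in rows, so rows that repeat a pose let the fingers close. It gives the time, the measured TCP pose, the force and the opening at its end, in the units of the state.
- manip.state(): the state, without advancing time (a new reading comes with each control period).
- manip.capture(name): name is "side" or "top" or "wrist"; returns the picture (420x560x3 uint8, blue, green, red); there is no depth.
- manip.camera_info(name): a dict with "intrinsics" (3x3 intrinsics, pixels), "eye" and "rotation" of the camera in the world; the wrist camera has in their place "mount" (4x4, takes a point from camera to tool coordinates, whose origin is the TCP and whose axes are the flange's). Camera axes: x right, y up, looking along -z (the intrinsics and any distortion apply to the point x, -y, -z); pixel columns grow to the right and rows downward; lengths in m; the calibration is good to about 2 mm. A picture is of the moment at which its call begins: read the wrist's pose just before it. camera_info takes no time and is no camera call.
- manip.sign_off(): hands the job in, once; it reports no verdict.
The state is a dict: "time": time; "joint_pos": joint angles; "qd": joint speeds; "joint_efforts": joint torques, N m; "position": TCP position; "eef_rot": TCP orientation; "wrist_force": force on the tool from outside, world axes, zero at the start; "torque": the same for the moment, N m; "grip_width": finger opening in m.
Only numpy, scipy, OpenCV 4.12 (cv2) and the standard library are available. Lean on these libraries where they do the work, as an engineer would, in place of code of your own. Each camera call takes 0.05 s, during which the arm holds its last target. There are 200 camera calls.

## Working session

There is one attempt and no reset: what is moved stays moved. The work goes in short steps, Python scripts to look and compute and a tool call to move; the robot and the scene stay as the last step left them, time stands still between calls to the robot, and variables do not carry over. Pictures are saved under pics/ and viewed, about 8 in all and at most 12, crops included, and the job is handed in when it is done.

Besides the shell and the picture viewer there is one more tool, called after ">>>" as name(argument=value, ...), one argument or row to a line, values as JSON. play_rows: Moves the arm, as the interface text tells. Its arguments: {"type":"object","properties":{"targets":{"type":"array","items":{"type":"object","properties":{"gripper":{"type":"number"},"delta_pos":{"type":"array","items":{"type":"number"}},"delta_rot":{"type":"array","items":{"type":"number"}}}}},"squeeze":{"type":"number"}},"required":["targets"]}

```bash
mkdir -p pics
python3 - <<'E'
from cell import manip
import cv2,numpy as np
np.set_printoptions(precision=4,suppress=True)
for n in("top","side"):
    cv2.imwrite(f"pics/{n}0.png",manip.capture(n)); print(n,manip.camera_info(n))
print(manip.camera_info("wrist")); print(manip.state())
E
```

```text
top {'intrinsics': array([[538.3891,   0.    , 275.7116],
       [  0.    , 538.3891, 203.4727],
       [  0.    ,   0.    ,   1.    ]]), 'eye': array([ 0.4104, -0.0496,  1.4161]), 'rotation': array([[-0.0019,  0.9977, -0.0681],
       [-0.9998, -0.0031, -0.0174],
       [-0.0175,  0.0681,  0.9975]])}
side {'intrinsics': array([[456.8764,   0.    , 278.5414],
       [  0.    , 456.8764, 211.4914],
       [  0.    ,   0.    ,   1.    ]]), 'eye': array([0.1866, 0.8423, 0.6572]), 'rotation': array([[-0.9409,  0.185 , -0.2838],
       [-0.3388, -0.5089,  0.7913],
       [ 0.0019,  0.8407,  0.5415]])}
{'intrinsics': array([[325.0197,   0.    , 277.7165],
       [  0.    , 325.0197, 209.5277],
       [  0.    ,   0.    ,   1.    ]]), 'mount': array([[-0.0004,  0.9587,  0.2846,  0.081 ],
       [ 1.    ,  0.0006, -0.0006, -0.0008],
       [-0.0007,  0.2846, -0.9587, -0.1712],
       [ 0.    ,  0.    ,  0.    ,  1.    ]])}
{'time': 0.1, 'joint_pos': array([-1.2745,  0.4941,  1.3461,  0.    ,  1.3025, -0.0955]), 'qd': array([ 0.0007, -0.0021, -0.0015, -0.001 ,  0.0002,  0.0003]), 'joint_efforts': array([  0.0005, -88.0243, -38.2542,   0.0707,   0.0483,  -0.    ]), 'position': array([ 0.2386, -0.5773,  0.2134]), 'eef_rot': array([[ 0.9242,  0.3819, -0.0003],
       [ 0.3819, -0.9242,  0.0011],
       [ 0.0001, -0.0011, -1.    ]]), 'wrist_force': array([0.3964, 0.9379, 0.888 ]), 'torque': array([ 0.0208, -0.0289, -0.0068]), 'grip_width': 0.09072477630606239}
```

View pics/top0.png

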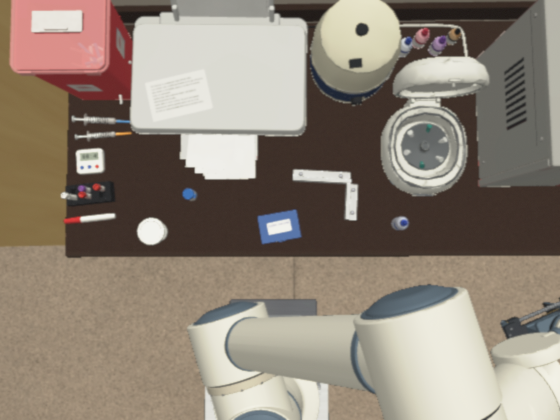

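View pics/side0.png

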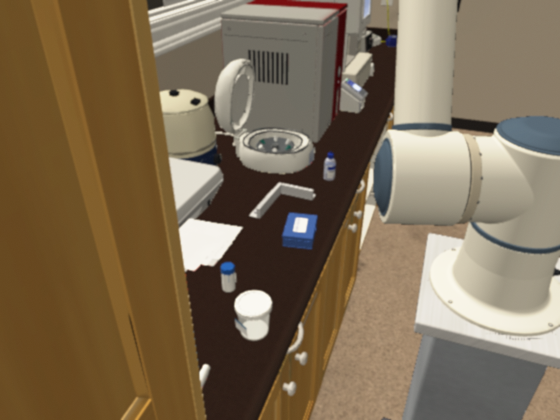

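```bash
cat > h.py <<'E'
from cell import manip
import cv2,numpy as np
np.set_printoptions(precision=4,suppress=True)
def cam(n,s=None):
    i=manip.camera_info(n)
    if n!="wrist": return i["intrinsics"],np.array(i["eye"]),np.array(i["rotation"])
    R=np.array(s["eef_rot"]);M=np.array(i["mount"])
    return i["intrinsics"],s["position"]+R@M[:3,3],R@M[:3,:3]
def toW(c,px,z):
    K,e,R=c; px=np.atleast_2d(px).astype(float)
    d=np.c_[(px[:,0]-K[0,2])/K[0,0],-(px[:,1]-K[1,2])/K[1,1],-np.ones(len(px))]@R.T
    return (e+d*((z-e[2])/d[:,2])[:,None])[:,:2]
def toP(c,P):
    K,e,R=c; q=(np.atleast_2d(P)-e)@R
    return np.c_[K[0,0]*q[:,0]/-q[:,2]+K[0,2],K[1,1]*-q[:,1]/-q[:,2]+K[1,2]]
E
python3 - <<'E'
from h import *
im=cv2.imread("pics/top0.png");c=cam("top")
hsv=cv2.cvtColor(im,cv2.COLOR_BGR2HSV)
m=cv2.inRange(hsv,(100,100,60),(130,255,255)); m[:205]=0;m[245:]=0;m[:,:250]=0;m[:,310:]=0
ct=np.vstack(cv2.findContours(m,0,1)[0]);r=cv2.minAreaRect(ct);print(r)
b=toW(c,cv2.boxPoints(r),.032);print("box",b,b.mean(0))
for n,p,z in(("corner",(350,182),.03),("longend",(293.5,180),.03),("shortend",(346,219),.03),("bottle",(403,223),.06),("vial",(190,194),.06),("cup",(152,231),.072),("edge",(300,256),0)):print(n,toW(c,p,z))
cv2.imwrite("pics/c0.png",cv2.resize(im[150:270,230:420],None,fx=4.2,fy=4.2,interpolation=cv2.INTER_CUBIC))
E
```

```text
((278.7835388183594, 226.7735137939453), (28.44286346435547, 39.27548599243164), 79.99201965332031)
box [[ 0.4722  0.0228]
 [ 0.4895 -0.0768]
 [ 0.4176 -0.0892]
 [ 0.4003  0.0101]] [ 0.4449 -0.0333]
corner [[ 0.56   -0.2174]]
longend [[ 0.5657 -0.0716]]
shortend [[ 0.4644 -0.2061]]
bottle [[ 0.4529 -0.3452]]
vial [[0.5277 0.1913]]
cup [[0.434  0.2837]]
edge [[ 0.3691 -0.0883]]
```

View pics/c0.png

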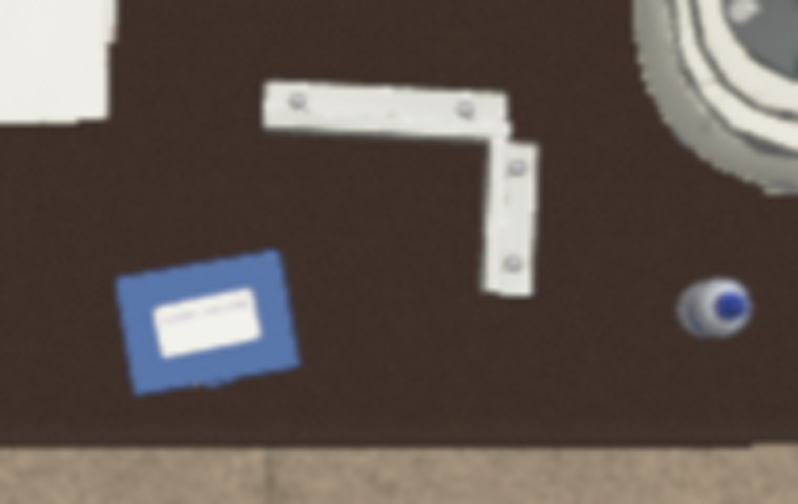

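The top crop shows the box centre near (279,227), yawed about +0.17 rad. The stop's inner corner is near (347,183), yawed about -0.04. The bottle is near (400,223), well to the right, and the vial and cup are to the left. I'll raise the arm over the work and measure with the wrist camera.

>>> play_rows(
  targets=[
    {"gripper":40,"delta_pos":[0.05,-0.04,-0.01],"delta_rot":[0,0,0]},
    {"gripper":40,"delta_pos":[0.1,-0.08,-0.02],"delta_rot":[0,0,0]},
    {"gripper":40,"delta_pos":[0.15,-0.12,-0.04],"delta_rot":[0,0,0]},
    {"gripper":40,"delta_pos":[0.19,-0.16,-0.04],"delta_rot":[0,0,0]},
    {"gripper":40,"delta_pos":[0.19,-0.16,-0.04],"delta_rot":[0,0,0]},
  ],
)

```text
time: 0.72
position: [0.3541, -0.3535, 0.2539]
eef_rot: [[0.923, 0.385, -0.0], [0.385, -0.923, 0.002], [0.001, -0.002, -1.0]]
wrist_force: [-0.3, -0.4, -0.1]
grip_width: 0.0442
```

>>> play_rows(
  targets=[
    {"gripper":40,"delta_pos":[0.05,-0.04,0],"delta_rot":[0,0,0.1]},
    {"gripper":40,"delta_pos":[0.1,-0.08,0],"delta_rot":[0,0,0.2]},
    {"gripper":40,"delta_pos":[0.15,-0.12,0],"delta_rot":[0,0,0.3]},
    {"gripper":40,"delta_pos":[0.2,-0.16,0],"delta_rot":[0,0,0.39]},
    {"gripper":40,"delta_pos":[0.2,-0.16,0],"delta_rot":[0,0,0.39]},
  ],
)

```text
time: 1.35
position: [0.4782, -0.1264, 0.254]
eef_rot: [[1.0, 0.008, -0.0], [0.008, -1.0, 0.002], [-0.0, -0.002, -1.0]]
wrist_force: [-0.3, -0.0, 0.2]
grip_width: 0.0367
```

Run:
```python
from h import *
s=manip.state();im=manip.capture("wrist");cv2.imwrite("pics/w1.png",im)
np.savez("w1",position=s["position"],eef_rot=s["eef_rot"])
print(s["time"],s["position"],s["eef_rot"],s["grip_width"],s["joint_pos"],s["qd"])
```

```text
1.35 [ 0.4782 -0.1264  0.254 ] [[ 1.      0.0075 -0.0004]
 [ 0.0075 -1.      0.0022]
 [-0.0004 -0.0023 -1.    ]] 0.036689924342738524 [-0.3805  0.2686  1.5995  0.002   1.2747  1.1822] [ 0.0873  0.0218 -0.0281 -0.0174  0.0111  0.0453]
```

View pics/w1.png

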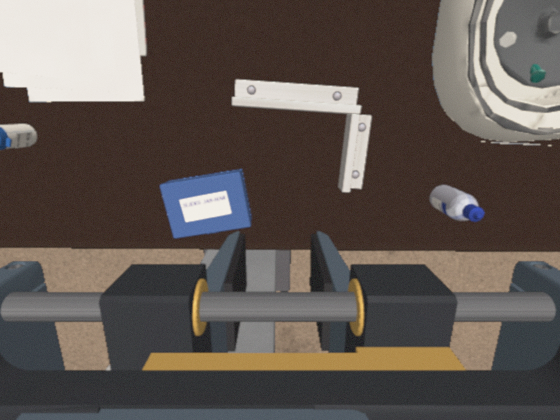

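Run:
```python
from h import *
s=dict(np.load("w1.npz"));c=cam("wrist",s);print("eye",c[1])
im=cv2.imread("pics/w1.png");g=im.max(2).astype(float)
print(g[90:116,290].astype(int)); print(g[150,334:374].astype(int))
def edge(v,th=130): # first rising crossing
    i=int(np.argmax(v>th)); return i-1+(th-v[i-1])/(v[i]-v[i-1])
L=np.array([(x,125-edge(g[125:85:-1,x])) for x in range(240,335,3)])
S=np.array([(325+edge(g[y,325:370]),y) for y in range(122,186,3)])
def fit(P):
    l=cv2.fitLine(P.astype(np.float32),cv2.DIST_HUBER,0,.01,.01).ravel();return l
for z in(.03,0):
    a=fit(toW(c,L,z)); print("long z",z,a, "yaw",-np.arctan(a[0]/a[1]))
    b=fit(toW(c,S,z)); print("short z",z,b,"yaw",np.arctan(b[1]/b[0]))
    for zz in (.03,0):
        b=fit(toW(c,S,zz))
        t=np.linalg.solve(np.c_[a[:2],-b[:2]],b[2:]-a[2:]); print(" corner",zz,a[2:]+t[0]*a[:2])
hsv=cv2.cvtColor(im,cv2.COLOR_BGR2HSV)
m=cv2.inRange(hsv,(100,90,90),(130,255,255));m[:165]=0;m[240:]=0;m[:,:155]=0;m[:,255:]=0
ct=max(cv2.findContours(m,0,1)[0],key=cv2.contourArea)
ap=cv2.approxPolyDP(cv2.convexHull(ct),4,True).reshape(-1,2);print(ap, np.unique(hsv[190:200,165:172].reshape(-1,3),axis=0)[:3])
W=toW(c,ct.reshape(-1,2),.032).astype(np.float32);r=cv2.minAreaRect(W*1000);print(r,cv2.boxPoints(r))
big=cv2.resize(im[75:245,150:380],None,fx=3.4,fy=3.4,interpolation=cv2.INTER_CUBIC);cv2.imwrite("pics/w1c.png",big)
```

```text
eye [ 0.5589 -0.1252  0.4252]
[220 221 224 223 224 225 224 227 227 223 214 219 221 219 216 216 218 219
 198 135  75  65  61  63  56  59]
[ 60  61  62  64  61  64  66  68  97 111 121 116 129 179 215 223 226 222
 225 221 213 205 210 217 219 216 215 217 220 221 221 220 176 114  68  63
  60  62  60  59]
long z 0.03 [ 0.0593  0.9982  0.5642 -0.1262] yaw -0.0593309
short z 0.03 [ 0.9983 -0.0579  0.5094 -0.2065] yaw -0.0579345
 corner 0.03 [ 0.5592 -0.2094]
 corner 0 [ 0.5588 -0.2158]
long z 0 [ 0.0593  0.9982  0.5646 -0.1263] yaw -0.059330657
short z 0 [ 0.9983 -0.0579  0.5057 -0.2127] yaw -0.057937115
 corner 0.03 [ 0.5596 -0.2094]
 corner 0 [ 0.5592 -0.2158]
[[241 169]
 [250 225]
 [174 237]
 [160 185]] [[109 122 169]
 [109 123 164]
 [109 123 168]]
((447.9826354980469, -35.75798797607422), (75.48934173583984, 104.42060852050781), 9.682480812072754) [[401.9945   9.3604]
 [419.5568 -93.5728]
 [493.9708 -80.8764]
 [476.4085  22.0568]]
```

View pics/w1c.png

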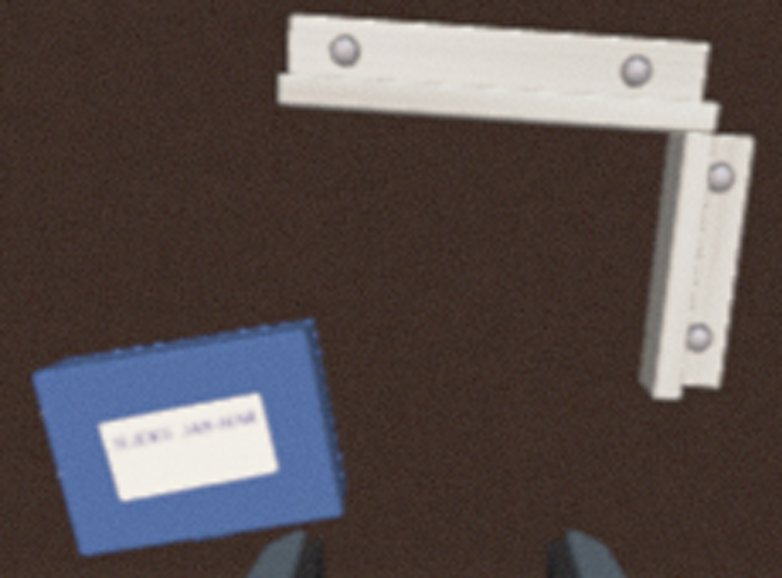

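The crop confirms the stop's inner corner at about (0.559, -0.209) with yaw -0.059, and the box centre at about (0.446, -0.035) with yaw 0.169. I'll push on the front face first, with two fingertips.

>>> play_rows(
  targets=[
    {"gripper":40,"delta_pos":[-0.05,-0.04,0.03],"delta_rot":[0,0,-0.08]},
    {"gripper":40,"delta_pos":[-0.097,-0.081,0.07],"delta_rot":[0,0,-0.163]},
    {"gripper":40,"delta_pos":[-0.097,-0.081,0.1],"delta_rot":[0,0,-0.163]},
    {"gripper":40,"delta_pos":[-0.097,-0.081,0.13],"delta_rot":[0,0,-0.163]},
    {"gripper":40,"delta_pos":[-0.097,-0.081,0.13],"delta_rot":[0,0,-0.163]},
  ],
)

```text
time: 2.02
position: [0.3789, -0.0475, 0.1231]
eef_rot: [[0.985, 0.17, -0.004], [0.17, -0.985, 0.003], [-0.004, -0.004, -1.0]]
wrist_force: [0.6, -0.3, 1.4]
grip_width: 0.0367
```

>>> play_rows(
  targets=[
    {"gripper":40,"delta_pos":[0,0,0.03],"delta_rot":[0,0,0]},
    {"gripper":40,"delta_pos":[0,0,0.06],"delta_rot":[0,0,0]},
    {"gripper":40,"delta_pos":[0,0,0.09],"delta_rot":[0,0,0]},
    {"gripper":40,"delta_pos":[0,0,0.11],"delta_rot":[0,0,0]},
    {"gripper":40,"delta_pos":[0,0,0.111],"delta_rot":[0,0,0]},
  ],
)

```text
time: 2.65
position: [0.3788, -0.048, 0.012]
eef_rot: [[0.986, 0.169, -0.005], [0.169, -0.986, 0.003], [-0.004, -0.004, -1.0]]
wrist_force: [-0.1, -0.3, -0.9]
grip_width: 0.0363
```

>>> play_rows(
  targets=[
    {"gripper":40,"delta_pos":[0.004,0,0],"delta_rot":[0,0,0]},
    {"gripper":40,"delta_pos":[0.008,0,0],"delta_rot":[0,0,0]},
    {"gripper":40,"delta_pos":[0.012,0,0],"delta_rot":[0,0,0]},
    {"gripper":40,"delta_pos":[0.016,0,0],"delta_rot":[0,0,0]},
    {"gripper":40,"delta_pos":[0.02,0,0],"delta_rot":[0,0,0]},
  ],
)

```text
time: 3.28
position: [0.3981, -0.0444, 0.012]
eef_rot: [[0.985, 0.17, -0.006], [0.17, -0.986, 0.003], [-0.005, -0.004, -1.0]]
wrist_force: [-4.1, -1.2, 4.1]
grip_width: 0.0368
```

>>> play_rows(
  targets=[
    {"gripper":40,"delta_pos":[0.006,0,0],"delta_rot":[0,0,0.023]},
    {"gripper":40,"delta_pos":[0.012,0,0],"delta_rot":[0,0,0.046]},
    {"gripper":40,"delta_pos":[0.018,0.001,0],"delta_rot":[0,0,0.07]},
    {"gripper":40,"delta_pos":[0.024,0.001,0],"delta_rot":[0,0,0.092]},
    {"gripper":40,"delta_pos":[0.03,0.002,0],"delta_rot":[0,0,0.115]},
  ],
)

```text
time: 3.9
position: [0.4284, -0.0412, 0.0118]
eef_rot: [[0.999, 0.054, -0.006], [0.054, -0.999, 0.003], [-0.006, -0.004, -1.0]]
wrist_force: [-3.7, 1.3, 3.3]
grip_width: 0.0361
```

>>> play_rows(
  targets=[
    {"gripper":40,"delta_pos":[0.006,0,0],"delta_rot":[0,0,0.023]},
    {"gripper":40,"delta_pos":[0.012,0,0],"delta_rot":[0,0,0.046]},
    {"gripper":40,"delta_pos":[0.018,0.001,0],"delta_rot":[0,0,0.07]},
    {"gripper":40,"delta_pos":[0.024,0.001,0],"delta_rot":[0,0,0.092]},
    {"gripper":40,"delta_pos":[0.03,0.002,0],"delta_rot":[0,0,0.115]},
  ],
)

```text
time: 4.53
position: [0.4588, -0.0415, 0.0116]
eef_rot: [[0.998, -0.062, -0.006], [-0.062, -0.998, 0.003], [-0.006, -0.003, -1.0]]
wrist_force: [-3.5, 1.3, 2.7]
grip_width: 0.0364
```

```bash
cat >> h.py <<'E'
ps=-.0586; Rs=np.array([[np.cos(ps),-np.sin(ps)],[np.sin(ps),np.cos(ps)]]); C=np.array([.5592,-.2094])
def look(name,x0=235,x1=385,y0=160,y1=240):
    s=manip.state();im=manip.capture("top");c=cam("top")
    cv2.imwrite(f"pics/{name}.png",cv2.resize(im[150:270,230:420],None,fx=4.2,fy=4.2,interpolation=cv2.INTER_CUBIC))
    m=cv2.inRange(cv2.cvtColor(im,cv2.COLOR_BGR2HSV),(100,100,60),(130,255,255));m[:y0]=0;m[y1:]=0;m[:,:x0]=0;m[:,x1:]=0
    ct=max(cv2.findContours(m,0,1)[0],key=cv2.contourArea)
    W=toW(c,ct.reshape(-1,2),.032);W=((W-C)@Rs*1000).astype(np.float32)
    print("box in stop frame mm",cv2.minAreaRect(W)); R=s["eef_rot"]
    print("t",s["time"],"tcp",s["position"],"tcp stop",(s["position"][:2]-C)@Rs,"psi-ps",np.arctan2(R[1,0],R[0,0])-ps,"F",s["wrist_force"])
E
python3 -c "from h import *; look('t2')"
```

```text
box in stop frame mm ((-24.87700653076172, 132.80393981933594), (5.181586265563965, 30.94794464111328), 3.149848699569702)
t 4.525 tcp [ 0.4588 -0.0415  0.0116] tcp stop [-0.11    0.1617] psi-ps -0.0039029782134707286 F [-3.5134  1.2675  2.7457]
```

View pics/t2.png

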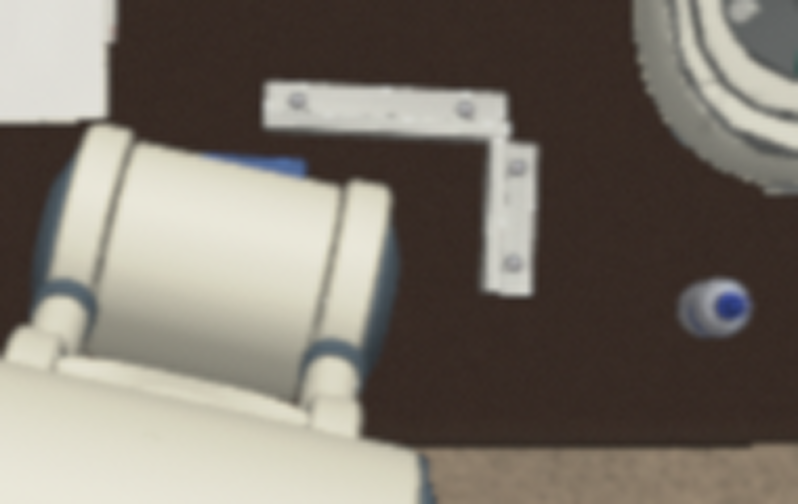

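>>> play_rows(
  targets=[
    {"gripper":40,"delta_pos":[0.006,0,0],"delta_rot":[0,0,0]},
    {"gripper":40,"delta_pos":[0.012,0,0],"delta_rot":[0,0,0]},
    {"gripper":40,"delta_pos":[0.012,0,0],"delta_rot":[0,0,0]},
    {"gripper":40,"delta_pos":[0,0,0],"delta_rot":[0,0,0]},
    {"gripper":40,"delta_pos":[-0.02,0,0],"delta_rot":[0,0,0]},
  ],
)

```text
time: 5.2
position: [0.4393, -0.0405, 0.0118]
eef_rot: [[0.998, -0.064, -0.004], [-0.064, -0.998, 0.003], [-0.005, -0.003, -1.0]]
wrist_force: [-0.2, 0.2, -0.2]
grip_width: 0.0364
```

>>> play_rows(
  targets=[
    {"gripper":40,"delta_pos":[-0.01,0,-0.03],"delta_rot":[0,0,0]},
    {"gripper":40,"delta_pos":[-0.01,0,-0.09],"delta_rot":[0,0,0]},
    {"gripper":40,"delta_pos":[0.0,0,-0.15],"delta_rot":[0,0,0]},
    {"gripper":40,"delta_pos":[0.0,0,-0.2],"delta_rot":[0,0,0]},
    {"gripper":40,"delta_pos":[0,0,-0.2],"delta_rot":[0,0,0]},
  ],
)

```text
time: 5.82
position: [0.4412, -0.0414, 0.2148]
eef_rot: [[0.998, -0.063, 0.002], [-0.063, -0.998, 0.002], [0.002, -0.002, -1.0]]
wrist_force: [-0.8, -0.6, -0.6]
grip_width: 0.0364
```

```bash
cat >> h.py <<'E'
def wlook(name):
    s=manip.state();im=manip.capture("wrist");c=cam("wrist",s);cv2.imwrite(f"pics/{name}.png",im)
    m=cv2.inRange(cv2.cvtColor(im,cv2.COLOR_BGR2HSV),(100,90,110),(130,255,255))
    P=((toW(c,np.argwhere(m)[:,::-1],.032)-C)@Rs)
    k=(P[:,0]>-.2)&(P[:,0]<.02)&(P[:,1]>-.01)&(P[:,1]<.26)
    mm=np.zeros_like(m);a=np.argwhere(m)[k];mm[a[:,0],a[:,1]]=255
    ct=max(cv2.findContours(mm,0,1)[0],key=cv2.contourArea)
    W=((toW(c,ct.reshape(-1,2),.032)-C)@Rs*1000).astype(np.float32)
    print("box in stop frame mm",cv2.minAreaRect(W),cv2.boxPoints(cv2.minAreaRect(W))); R=s["eef_rot"]
    print("t",s["time"],"tcp",s["position"],"tcp stop",(s["position"][:2]-C)@Rs,"psi-ps",np.arctan2(R[1,0],R[0,0])-ps,"F",s["wrist_force"],s["joint_pos"])
E
python3 -c "from h import *; wlook('w3')"
```

```text
box in stop frame mm ((-42.212093353271484, 163.25563049316406), (101.33605194091797, 72.50237274169922), 89.68762969970703) [[-78.739  112.786 ]
 [ -6.2377 112.3907]
 [ -5.6852 213.7253]
 [-78.1865 214.1205]]
t 5.825 tcp [ 0.4412 -0.0414  0.2148] tcp stop [-0.1277  0.1608] psi-ps -0.004930291800984629 F [-0.7775 -0.5816 -0.6157] [-0.2299  0.2367  1.7704  0.0021  1.1332  1.4035]
```

View pics/w3.png

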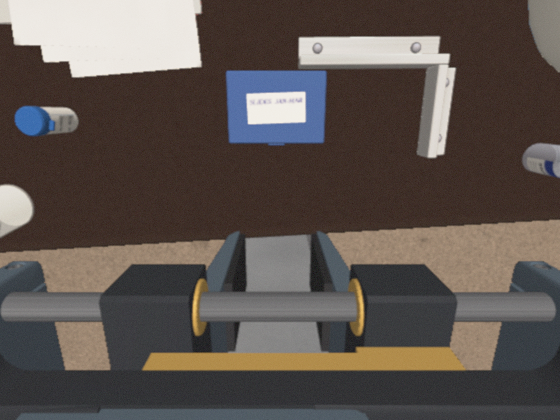

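The wrist view shows the box (pixels 227–325 by 70–143) parallel to the stop, a few mm short of the long bar, with the vial and cup well to the left. Next I'll go round to the +y end.

>>> play_rows(
  targets=[
    {"gripper":30,"delta_pos":[0.02,-0.02,0],"delta_rot":[0,0,-0.16]},
    {"gripper":30,"delta_pos":[0.04,-0.04,0],"delta_rot":[0,0,-0.32]},
    {"gripper":30,"delta_pos":[0.06,-0.06,0],"delta_rot":[0,0,-0.48]},
    {"gripper":30,"delta_pos":[0.081,-0.087,0],"delta_rot":[0,0,-0.64]},
    {"gripper":30,"delta_pos":[0.081,-0.087,0],"delta_rot":[0,0,-0.8]},
  ],
)

```text
time: 6.5
position: [0.5264, 0.0419, 0.2109]
eef_rot: [[0.736, 0.677, -0.004], [0.677, -0.736, 0.003], [-0.001, -0.005, -1.0]]
wrist_force: [0.4, 0.7, 0.4]
grip_width: 0.0275
```

>>> play_rows(
  targets=[
    {"gripper":30,"delta_pos":[0,0,0],"delta_rot":[0,0,-0.16]},
    {"gripper":30,"delta_pos":[0,0,0.02],"delta_rot":[0,0,-0.32]},
    {"gripper":30,"delta_pos":[0,0,0.04],"delta_rot":[0,0,-0.48]},
    {"gripper":30,"delta_pos":[0,0,0.06],"delta_rot":[0,0,-0.64]},
    {"gripper":30,"delta_pos":[0,0,0.08],"delta_rot":[0,0,-0.776]},
  ],
)

```text
time: 7.12
position: [0.5243, 0.0421, 0.1286]
eef_rot: [[0.047, 0.999, -0.007], [0.999, -0.047, 0.003], [0.002, -0.007, -1.0]]
wrist_force: [0.9, 0.3, 0.0]
grip_width: 0.0274
```

```bash
python3 -c "
from h import *; s=manip.state();R=s['eef_rot'];print(s['time'],s['position'],(s['position'][:2]-C)@Rs,np.arctan2(R[1,0],R[0,0])-ps-np.pi/2,s['joint_pos'],s['grip_width'])"
```

```text
7.125 [0.5243 0.0421 0.1286] [-0.0495  0.249 ] 0.011942671763903956 [-0.0351  0.4649  1.6842  0.003   0.9995  0.0099] 0.027398992407136284
```

>>> play_rows(
  targets=[
    {"gripper":30,"delta_pos":[0,0.003,0.03],"delta_rot":[0,0,0.012]},
    {"gripper":30,"delta_pos":[0,0.003,0.06],"delta_rot":[0,0,0.012]},
    {"gripper":30,"delta_pos":[0,0.003,0.09],"delta_rot":[0,0,0.012]},
    {"gripper":30,"delta_pos":[0,0.003,0.116],"delta_rot":[0,0,0.012]},
    {"gripper":30,"delta_pos":[0,0.003,0.116],"delta_rot":[0,0,0.012]},
  ],
)

```text
time: 7.75
position: [0.5237, 0.0422, 0.0102]
eef_rot: [[0.059, 0.998, -0.013], [0.998, -0.059, 0.003], [0.002, -0.013, -1.0]]
wrist_force: [-0.2, 0.2, 0.1]
grip_width: 0.0272
```

>>> play_rows(
  targets=[
    {"gripper":30,"delta_pos":[-0.005,0,0],"delta_rot":[0,0,0]},
    {"gripper":30,"delta_pos":[-0.01,0,0],"delta_rot":[0,0,0]},
    {"gripper":30,"delta_pos":[-0.014,0,0],"delta_rot":[0,0,0]},
    {"gripper":30,"delta_pos":[-0.018,0,0],"delta_rot":[0,0,0]},
    {"gripper":30,"delta_pos":[-0.022,0,0],"delta_rot":[0,0,0]},
  ],
)

```text
time: 8.38
position: [0.5227, 0.0202, 0.0105]
eef_rot: [[0.059, 0.998, -0.012], [0.998, -0.059, 0.003], [0.002, -0.012, -1.0]]
wrist_force: [0.5, 5.2, 3.2]
grip_width: 0.0277
```

```bash
cat >> h.py <<'E'
def st():
    s=manip.state();R=s['eef_rot'];print(s['time'],s['position'],"stop mm",(s['position'][:2]-C)@Rs*1000,"psi-ps",np.arctan2(R[1,0],R[0,0])-ps,"F stop",s['wrist_force'][:2]@Rs,s['wrist_force'],s['torque'])
E
python3 -c "
from h import *; st()"
```

```text
8.375 [0.5227 0.0202 0.0105] stop mm [-49.8536 227.0704] psi-ps 1.5705076025158355 F stop [0.1759 5.1936] [0.4797 5.1743 3.2355] [ 0.751  -0.1822  0.0672]
```

>>> play_rows(
  targets=[
    {"gripper":30,"delta_pos":[-0.006,0,0],"delta_rot":[0,0,0]},
    {"gripper":30,"delta_pos":[-0.012,0,0],"delta_rot":[0,0,0]},
    {"gripper":30,"delta_pos":[-0.018,0,0],"delta_rot":[0,0,0]},
    {"gripper":30,"delta_pos":[-0.024,0,0],"delta_rot":[0,0,0]},
    {"gripper":30,"delta_pos":[-0.03,0,0],"delta_rot":[0,0,0]},
  ],
)

```text
time: 9.0
position: [0.521, -0.0101, 0.0104]
eef_rot: [[0.059, 0.998, -0.012], [0.998, -0.059, 0.003], [0.003, -0.012, -1.0]]
wrist_force: [0.2, 4.9, 3.7]
grip_width: 0.0277
```

>>> play_rows(
  targets=[
    {"gripper":30,"delta_pos":[-0.006,0,0],"delta_rot":[0,0,0]},
    {"gripper":30,"delta_pos":[-0.012,0,0],"delta_rot":[0,0,0]},
    {"gripper":30,"delta_pos":[-0.018,0,0],"delta_rot":[0,0,0]},
    {"gripper":30,"delta_pos":[-0.024,0,0],"delta_rot":[0,0,0]},
    {"gripper":30,"delta_pos":[-0.03,0,0],"delta_rot":[0,0,0]},
  ],
)

```text
time: 9.62
position: [0.5192, -0.0404, 0.0104]
eef_rot: [[0.059, 0.998, -0.012], [0.998, -0.059, 0.003], [0.003, -0.012, -1.0]]
wrist_force: [0.1, 5.5, 4.2]
grip_width: 0.0274
```

>>> play_rows(
  targets=[
    {"gripper":30,"delta_pos":[-0.006,0,0],"delta_rot":[0,0,0]},
    {"gripper":30,"delta_pos":[-0.012,0,0],"delta_rot":[0,0,0]},
    {"gripper":30,"delta_pos":[-0.018,0,0],"delta_rot":[0,0,0]},
    {"gripper":30,"delta_pos":[-0.024,0,0],"delta_rot":[0,0,0]},
    {"gripper":30,"delta_pos":[-0.03,0,0],"delta_rot":[0,0,0]},
  ],
)

```text
time: 10.25
position: [0.5173, -0.0707, 0.0103]
eef_rot: [[0.059, 0.998, -0.012], [0.998, -0.059, 0.003], [0.003, -0.012, -1.0]]
wrist_force: [-0.5, 4.9, 4.3]
grip_width: 0.0273
```

```bash
python3 -c "
from h import *; st()"
```

```text
10.25 [ 0.5173 -0.0707  0.0103] stop mm [-49.92  135.979] psi-ps 1.5705034104205382 F stop [-0.7439  4.8568] [-0.4582  4.892   4.3017] [ 0.7673 -0.2012 -0.0105]
```

>>> play_rows(
  targets=[
    {"gripper":30,"delta_pos":[-0.004,0,0],"delta_rot":[0,0,0]},
    {"gripper":30,"delta_pos":[-0.008,0,0],"delta_rot":[0,0,0]},
    {"gripper":30,"delta_pos":[-0.011,0,0],"delta_rot":[0,0,0]},
    {"gripper":30,"delta_pos":[-0.013,0,0],"delta_rot":[0,0,0]},
    {"gripper":30,"delta_pos":[-0.015,0,0],"delta_rot":[0,0,0]},
  ],
)

```text
time: 10.88
position: [0.5164, -0.0858, 0.0102]
eef_rot: [[0.059, 0.998, -0.012], [0.998, -0.059, 0.003], [0.003, -0.012, -1.0]]
wrist_force: [-0.4, 4.8, 4.7]
grip_width: 0.0274
```

>>> play_rows(
  targets=[
    {"gripper":30,"delta_pos":[-0.001,0,0],"delta_rot":[0,0,0]},
    {"gripper":30,"delta_pos":[-0.002,0,0],"delta_rot":[0,0,0]},
  ],
)

```text
time: 11.12
position: [0.5163, -0.0878, 0.0102]
eef_rot: [[0.059, 0.998, -0.012], [0.998, -0.059, 0.003], [0.003, -0.012, -1.0]]
wrist_force: [0.3, 5.6, 4.3]
grip_width: 0.0274
```

>>> play_rows(
  targets=[
    {"gripper":30,"delta_pos":[-0.001,0,0],"delta_rot":[0,0,0]},
    {"gripper":30,"delta_pos":[-0.002,0,0],"delta_rot":[0,0,0]},
  ],
)

```text
time: 11.38
position: [0.5162, -0.089, 0.0102]
eef_rot: [[0.059, 0.998, -0.012], [0.998, -0.059, 0.004], [0.004, -0.012, -1.0]]
wrist_force: [4.1, 22.7, 6.4]
grip_width: 0.0276
```

>>> play_rows(
  targets=[
    {"gripper":30,"delta_pos":[-0.001,0,0],"delta_rot":[0,0,0]},
  ],
)

```text
time: 11.5
position: [0.5162, -0.0889, 0.0103]
eef_rot: [[0.06, 0.998, -0.012], [0.998, -0.06, 0.006], [0.005, -0.012, -1.0]]
wrist_force: [3.3, 19.3, 5.9]
grip_width: 0.0275
```

The box end has reached the short bar. I'll back off, lift and look.

>>> play_rows(
  targets=[
    {"gripper":30,"delta_pos":[0.008,0,0],"delta_rot":[0,0,0]},
    {"gripper":30,"delta_pos":[0.025,0,0],"delta_rot":[0,0,0]},
    {"gripper":30,"delta_pos":[0.03,0,-0.04],"delta_rot":[0,0,0]},
    {"gripper":30,"delta_pos":[0.03,0,-0.1],"delta_rot":[0,0,0]},
    {"gripper":40,"delta_pos":[0.03,0,-0.16],"delta_rot":[0,0,0]},
  ],
)

```text
time: 12.12
position: [0.5194, -0.059, 0.172]
eef_rot: [[0.059, 0.998, -0.013], [0.998, -0.059, 0.006], [0.005, -0.013, -1.0]]
wrist_force: [0.9, -0.8, 0.2]
grip_width: 0.0344
```

>>> play_rows(
  targets=[
    {"gripper":40,"delta_pos":[0,-0.03,-0.02],"delta_rot":[0,0,0.16]},
    {"gripper":40,"delta_pos":[-0.02,-0.06,-0.04],"delta_rot":[0,0,0.32]},
    {"gripper":40,"delta_pos":[-0.04,-0.08,-0.04],"delta_rot":[0,0,0.48]},
    {"gripper":40,"delta_pos":[-0.06,-0.09,-0.04],"delta_rot":[0,0,0.64]},
    {"gripper":40,"delta_pos":[-0.08,-0.1,-0.04],"delta_rot":[0,0,0.8]},
  ],
)

```text
time: 12.75
position: [0.4148, -0.1332, 0.2129]
eef_rot: [[0.76, 0.649, -0.013], [0.649, -0.76, 0.005], [-0.006, -0.012, -1.0]]
wrist_force: [0.1, -0.4, -0.7]
grip_width: 0.0366
```

>>> play_rows(
  targets=[
    {"gripper":40,"delta_pos":[0,0,0],"delta_rot":[0,0,0.16]},
    {"gripper":40,"delta_pos":[0,0,0],"delta_rot":[0,0,0.32]},
    {"gripper":40,"delta_pos":[0,0,0],"delta_rot":[0,0,0.48]},
    {"gripper":40,"delta_pos":[0,0,0],"delta_rot":[0,0,0.64]},
    {"gripper":40,"delta_pos":[0,0,0],"delta_rot":[0,0,0.77]},
  ],
)

```text
time: 13.38
position: [0.4147, -0.1325, 0.2128]
eef_rot: [[0.998, -0.068, -0.013], [-0.067, -0.998, 0.005], [-0.014, -0.004, -1.0]]
wrist_force: [0.3, 0.7, -0.3]
grip_width: 0.0367
```

```bash
python3 -c "
from h import *; wlook('w4')
cv2.imwrite('pics/w4c.png',cv2.resize(cv2.imread('pics/w4.png')[0:260,150:500],None,fx=2.2,fy=2.2,interpolation=cv2.INTER_CUBIC))"
```

```text
box in stop frame mm ((-41.89406204223633, 50.38977813720703), (100.80968475341797, 73.44960021972656), 89.9119644165039) [[-78.6963   0.0414]
 [ -5.2468  -0.0714]
 [ -5.0919 100.7381]
 [-78.5414 100.851 ]]
t 13.375 tcp [ 0.4147 -0.1325  0.2128] tcp stop [-0.1487  0.0683] psi-ps -0.008897518735426074 F [ 0.2805  0.6771 -0.306 ] [-0.4459  0.2362  1.7779 -0.0009  1.1417  1.1928]
```

View pics/w4c.png

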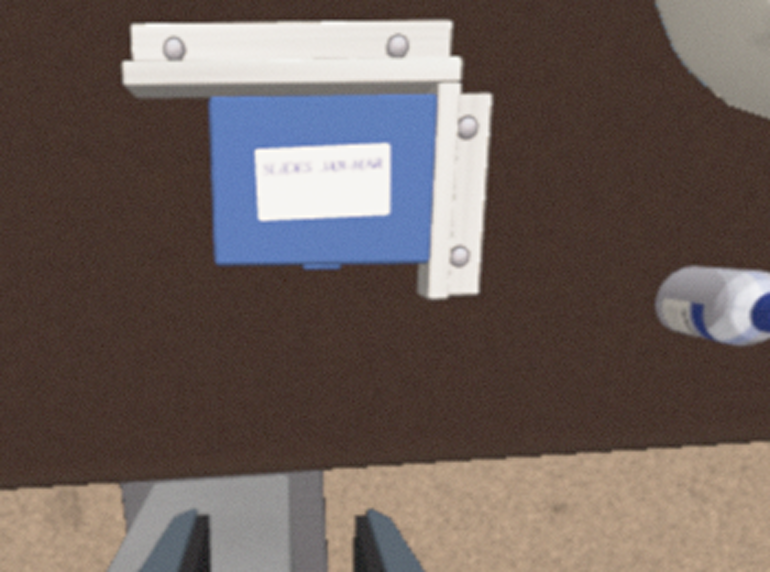

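The end sits on the short bar, and there is about 5 mm of gap left at the long bar. Now the final front push.

>>> play_rows(
  targets=[
    {"gripper":40,"delta_pos":[0.015,0.01,0.04],"delta_rot":[0,0.013,-0.008]},
    {"gripper":40,"delta_pos":[0.035,0.016,0.09],"delta_rot":[0,0.013,-0.008]},
    {"gripper":40,"delta_pos":[0.035,0.016,0.14],"delta_rot":[0,0.013,-0.008]},
    {"gripper":40,"delta_pos":[0.035,0.016,0.18],"delta_rot":[0,0.013,-0.008]},
    {"gripper":40,"delta_pos":[0.035,0.016,0.2],"delta_rot":[0,0.013,-0.008]},
  ],
)

```text
time: 14.05
position: [0.445, -0.1491, 0.0103]
eef_rot: [[0.998, -0.063, -0.003], [-0.063, -0.998, 0.005], [-0.003, -0.005, -1.0]]
wrist_force: [0.8, 0.1, -0.3]
grip_width: 0.0363
```

```bash
python3 -c "
from h import *; st()"
```

```text
14.05 [ 0.445  -0.1491  0.0103] stop mm [-117.5869   53.5397] psi-ps -0.004624195065399156 F stop [0.79   0.1745] [ 0.7988  0.1279 -0.2963] [0.053  0.0298 0.0258]
```

>>> play_rows(
  targets=[
    {"gripper":40,"delta_pos":[0.006,0,0],"delta_rot":[0,0,-0.005]},
    {"gripper":40,"delta_pos":[0.012,0,0],"delta_rot":[0,0,-0.005]},
    {"gripper":40,"delta_pos":[0.018,0,0],"delta_rot":[0,0,-0.005]},
    {"gripper":40,"delta_pos":[0.022,0,0],"delta_rot":[0,0,-0.005]},
    {"gripper":40,"delta_pos":[0.025,0,0],"delta_rot":[0,0,-0.005]},
  ],
)

```text
time: 14.68
position: [0.4698, -0.1505, 0.0106]
eef_rot: [[0.998, -0.058, -0.003], [-0.058, -0.998, 0.006], [-0.003, -0.005, -1.0]]
wrist_force: [-4.3, 0.0, 2.3]
grip_width: 0.0366
```

>>> play_rows(
  targets=[
    {"gripper":40,"delta_pos":[0.001,0,0],"delta_rot":[0,0,0]},
    {"gripper":40,"delta_pos":[0.002,0,0],"delta_rot":[0,0,0]},
  ],
)

```text
time: 14.92
position: [0.4716, -0.1506, 0.0105]
eef_rot: [[0.998, -0.058, -0.003], [-0.058, -0.998, 0.006], [-0.004, -0.005, -1.0]]
wrist_force: [-2.7, 0.3, 1.6]
grip_width: 0.0366
```

```bash
python3 -c "
from h import *; st()"
```

```text
14.925 [ 0.4716 -0.1506  0.0105] stop mm [-90.8673  53.5774] psi-ps 0.00048241297872800293 F stop [-2.6786  0.1125] [-2.6674  0.2692  1.5543] [ 0.0161  0.5284 -0.0039]
```

>>> play_rows(
  targets=[
    {"gripper":40,"delta_pos":[0.001,0,0],"delta_rot":[0,0,0]},
    {"gripper":40,"delta_pos":[0.002,0,0],"delta_rot":[0,0,0]},
  ],
)

```text
time: 15.18
position: [0.4726, -0.1505, 0.0105]
eef_rot: [[0.998, -0.058, -0.005], [-0.058, -0.998, 0.006], [-0.005, -0.006, -1.0]]
wrist_force: [-12.7, -3.4, 10.2]
grip_width: 0.0365
```

>>> play_rows(
  targets=[
    {"gripper":40,"delta_pos":[0.001,0,0],"delta_rot":[0,0,0]},
  ],
)

```text
time: 15.3
position: [0.4725, -0.1504, 0.0104]
eef_rot: [[0.998, -0.058, -0.007], [-0.058, -0.998, 0.007], [-0.007, -0.006, -1.0]]
wrist_force: [-9.5, -2.4, 6.2]
grip_width: 0.0365
```

>>> play_rows(
  targets=[
    {"gripper":40,"delta_pos":[0.002,0,0],"delta_rot":[0,0,0]},
    {"gripper":40,"delta_pos":[-0.01,0,0],"delta_rot":[0,0,0]},
    {"gripper":40,"delta_pos":[-0.03,0,-0.01],"delta_rot":[0,0,0]},
    {"gripper":40,"delta_pos":[-0.04,0,-0.06],"delta_rot":[0,0,0]},
    {"gripper":40,"delta_pos":[-0.05,0,-0.12],"delta_rot":[0,0,0]},
  ],
)

```text
time: 15.92
position: [0.4225, -0.1481, 0.1316]
eef_rot: [[0.998, -0.058, -0.008], [-0.058, -0.998, 0.007], [-0.009, -0.007, -1.0]]
wrist_force: [0.8, -1.5, -0.3]
grip_width: 0.0366
```

>>> play_rows(
  targets=[
    {"gripper":40,"delta_pos":[0,0,-0.05],"delta_rot":[0,0,0]},
    {"gripper":40,"delta_pos":[0,0,-0.08],"delta_rot":[0,0,0]},
    {"gripper":40,"delta_pos":[0,0,-0.08],"delta_rot":[0,0,0]},
  ],
)

```text
time: 16.3
position: [0.4243, -0.1492, 0.2135]
eef_rot: [[0.998, -0.058, -0.004], [-0.058, -0.998, 0.005], [-0.004, -0.005, -1.0]]
wrist_force: [-0.4, 1.3, -1.0]
grip_width: 0.0363
```

```bash
python3 -c "
from h import *; wlook('w5')
cv2.imwrite('pics/w5c.png',cv2.resize(cv2.imread('pics/w5.png')[0:165,180:420],None,fx=3.3,fy=3.3,interpolation=cv2.INTER_CUBIC))"
```

```text
box in stop frame mm ((-37.77298355102539, 50.60620880126953), (100.84173583984375, 73.05941009521484), 89.96536254882812) [[-74.3332   0.2074]
 [ -1.2738   0.1633]
 [ -1.2128 101.005 ]
 [-74.2722 101.0491]]
t 16.3 tcp [ 0.4243 -0.1492  0.2135] tcp stop [-0.1382  0.0521] psi-ps 0.0004950231736675012 F [-0.4136  1.2548 -0.9707] [-0.4735  0.2512  1.7531  0.0032  1.1428  1.1541]
```

View pics/w5c.png

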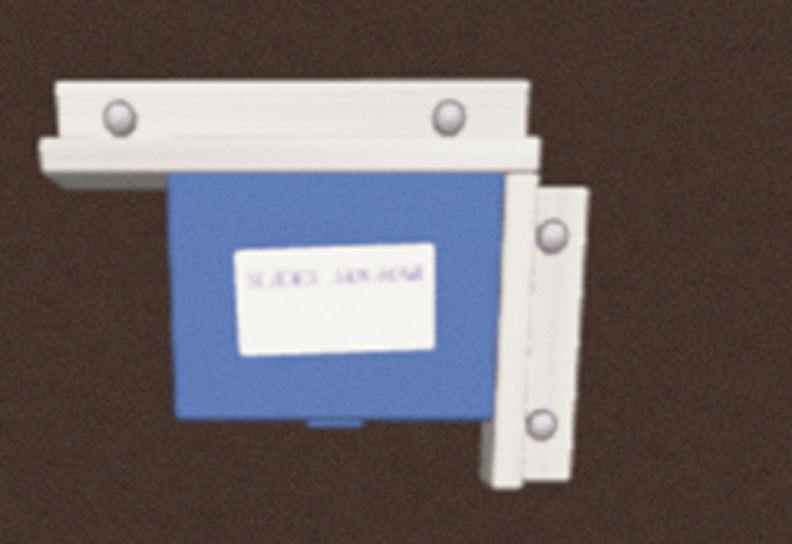

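The last picture shows the box's back edge (crop row 172) on the long bar and its end (column ~500) on the short bar, with no gap at either. Before handing in, I'll check the other objects against the first top image.

Run:
```python
from h import *
a=cv2.imread("pics/top0.png");b=manip.capture("top")
a2=cv2.imread("pics/side0.png");b2=manip.capture("side")
for n,A,B,(x0,x1,y0,y1) in(("bottle",a,b,(385,420,210,240)),("vial",a,b,(178,202,183,205)),("cup",a,b,(132,172,214,248)),("stop",a,b,(290,362,165,178)),("vial side",a2,b2,(215,240,258,296)),("cup side",a2,b2,(228,278,288,342)),("bottle side",a2,b2,(320,338,150,184))):
    f=lambda I:cv2.cvtColor(I[y0:y1,x0:x1],cv2.COLOR_BGR2GRAY).astype(np.float32)
    print(n,"shift px",cv2.phaseCorrelate(f(A),f(B))[0],"mean diff",np.abs(f(A)-f(B)).mean())
st(); manip.sign_off()
```

```text
bottle shift px (0.14071783283451111, -13.29392353995458) mean diff 68.886665
vial shift px (0.07374309636320753, 0.12275287110092314) mean diff 2.6306818
cup shift px (-0.08739714004021693, 0.04684738543576117) mean diff 2.9764705
stop shift px (0.018112343027326006, 0.5195374646085913) mean diff 4.020299
vial side shift px (0.47092479441326596, 0.003385518905727025) mean diff 6.226316
cup side shift px (-0.001809747430662867, -0.04120246887906731) mean diff 6.0455556
bottle side shift px (0.07858189390959502, -0.017410344076289164) mean diff 6.0539217
16.45 [ 0.4227 -0.1484  0.2107] stop mm [-139.8162   52.8664] psi-ps 0.0005590139052497611 F stop [0.3238 0.6253] [ 0.3598  0.6053 -0.0355] [ 0.0347 -0.0541  0.0454]
the job is handed in; nothing more can be done
```

The slide box is in the corner stop, its back against the long bar and its end against the short bar, and the job is handed in at 16.45 s of the 67 s allowed.

**What I did:** I only pushed it, with two fingertips side by side on one face at a time:
1. A push on the front face squared the box to the stop.
2. A push on the far end slid it onto the short bar, where the force peaked at about 23 N.
3. A last push on the front took it onto the long bar, where the peak was about 13 N.

**Final position:** The last wrist image shows no visible gap at either bar. The measured box centre is about (-37.8, 50.6) mm in the stop's frame, against (-37, 51) mm for home. Its yaw is within about 0.001 rad of the stop. That is inside the 2 mm calibration error.

**Other objects:** The vial and cup shifted less than 0.5 pixel between the first and last images, in both the top and side views. For the bottle the two views disagreed:
- **Side view:** it showed no shift (under 0.1 pixel).
- **Top view:** the comparison failed, with a large difference. This is probably the arm blocking that view, but I did not view that picture to confirm it.

The arm finished about 0.21 m above the worktop, touching nothing.

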